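# Put a fresh probe cover on the ear thermometer

### The job

Take the ear-thermometer wand out of its charging stand by the handle and push its probe straight down into one of the fresh covers in the tray until the cover clicks on; when the resistance drops, follow on down and keep pressing it firmly against the tray, without crushing it, for about a second so that its flange is fully home. Then lift the wand, upright and with the cover on it, a hand's breadth above the tray and finish there, still holding it motionless. Keep the gripper off the covers, and leave the other covers, the used one in the kidney dish and everything else where they are.

Things in the scene. Friction and masses are not known exactly. Their poses are not given: they have to be found in the camera images.
- wand: White ear-thermometer wand, 145 mm long, about 110 g, standing probe down in the stand. Origin at the probe tip, z up along it. Dark probe to z = 34 mm; there a flat shoulder starts the round head, 34 mm wide to z = 58, 32 mm to 70, narrowing to the handle. Handle: rounded bar, z = 80 to 145 mm, 24 mm thick in y, 30 mm in x; small dark display on its -x face.
- wand_tip (a point): Tip of the dark probe (the wand's origin). The probe is 8 mm wide here, 14 mm at the shoulder. Round its root, about 30 mm above the tip, four small sprung beads stand 2 mm out; they snap behind the cover's inner lip and hold it.
- wand_seat (a point): Centre of the wand's shoulder, 34 mm above the tip; the cover's mouth lies here when home. Pressing on a cover, the beads bite with the shoulder 8 to 9 mm above the flange; resistance rises to about 10 N, drops to nothing at the click, some 4 to 5 mm before home (the cover springs up), then rises steeply as the shoulder presses the flange on the tray.
- wand_grip (a point): Where to grip: middle of the handle on the axis, 105 mm above the tip, fingers closing along the wand's y (24 mm); 40 mm of handle lie above it, the wider head begins about 25 mm below it.
- stand: Charging stand: fixed round white foot, 92 mm wide, 54 mm high, well 37 mm wide at the top with a ledge 42 mm above the counter on which the wand's head rests (probe tip 8 mm above the counter). Origin: centre of the underside, on the well's axis; z up. Lift the wand 50 mm to clear it.
- tray: Cover tray: fixed grey block 92 mm (x) by 134 mm (y), 42 mm high, with 2 x 3 round wells 25 mm wide and 42 mm apart, at x = -21, 21 and y = -42, 0, 42 mm; three hold fresh covers, three are empty. Origin: centre of the underside; z up.
- cover0: Fresh disposable probe cover: white conical plastic sleeve 37 mm long, 10 g, hanging in a well of the tray, closed end (15 mm wide) down, open end up. Its flange, 30 mm wide and 2 mm thick, rests on the tray's top; the mouth is 15.6 mm wide. Origin: centre of the closed end; z points out of the mouth.
- cover1: Fresh disposable probe cover: white conical plastic sleeve 37 mm long, 10 g, hanging in a well of the tray, closed end (15 mm wide) down, open end up. Its flange, 30 mm wide and 2 mm thick, rests on the tray's top; the mouth is 15.6 mm wide. Origin: centre of the closed end; z points out of the mouth.
- cover2: Fresh disposable probe cover: white conical plastic sleeve 37 mm long, 10 g, hanging in a well of the tray, closed end (15 mm wide) down, open end up. Its flange, 30 mm wide and 2 mm thick, rests on the tray's top; the mouth is 15.6 mm wide. Origin: centre of the closed end; z points out of the mouth.
- cover0_mouth (a point): Centre of cover0's mouth, at the top of its flange (44 mm above the counter while it hangs in the tray); z points out of the mouth.
- cover1_mouth (a point): Centre of cover1's mouth, at the top of its flange (44 mm above the counter while it hangs in the tray); z points out of the mouth.
- cover2_mouth (a point): Centre of cover2's mouth, at the top of its flange (44 mm above the counter while it hangs in the tray); z points out of the mouth.
- used_cover: Used probe cover of the same shape, standing mouth down in the kidney dish: leave it. Origin: centre of the closed end.
- kidney_dish: Steel kidney dish, 93 x 202 mm, 35 mm high, far left, beyond the sink. Origin: centre of the underside. Leave it.
- pen: Pen lying on the counter, 145 mm long. Bystander.
- plaster_box: Small card box, 45 x 70 x 32 mm. Bystander.
- needle_box: Card box, 52 x 78 x 40 mm. Bystander.
- vial_a: Medicine vial, 24 mm wide, 46 mm high. Bystander.
- vial_b: Medicine vial, 24 mm wide, 46 mm high. Bystander.
- oximeter: Clip oximeter, 60 x 33 x 33 mm. Bystander.
- tape_roll: Roll of tape lying flat, 92 mm wide, 48 mm high. Bystander.

How it is judged:
On the way, in this order (a step that is already met when the one before it is completed fails the run):
1. the wand is drawn clear of its stand, in the fingers (z of wand_tip in the frame of stand above 0.056 m and contact force between the fingers and wand above 1 N), for 0.1 s.
2. a fresh cover is clicked home on the probe and still pressed down on the tray (((distance between cover0_mouth and wand_seat below 0.0025 m and angle between the z axis of cover0 and the z axis of wand, either way round below 0.12 rad and contact force between cover0 and tray above 5 N and angle between wand's own z axis and vertical below 0.2 rad) or (distance between cover1_mouth and wand_seat below 0.0025 m and angle between the z axis of cover1 and the z axis of wand, either way round below 0.12 rad and contact force between cover1 and tray above 5 N and angle between wand's own z axis and vertical below 0.2 rad) or (distance between cover2_mouth and wand_seat below 0.0025 m and angle between the z axis of cover2 and the z axis of wand, either way round below 0.12 rad and contact force between cover2 and tray above 5 N and angle between wand's own z axis and vertical below 0.2 rad))), for 0.5 s.
At the end, for the whole second after the job is handed in: A fresh cover is home on the probe (mouth within 2.5 mm of the shoulder, 0.12 rad square); the wand hangs still, upright within 0.2 rad, in the fingers, tip over 100 mm above the counter, clear of tray and stand; other covers within 10 mm, bystanders within 30 mm of their places (((distance between cover0_mouth and wand_seat below 0.0025 m and angle between the z axis of cover0 and the z axis of wand, either way round below 0.12 rad and z of wand_tip in the frame of tray above 0.1 m and contact force between cover0 and tray below 0.1 N and distance of each of cover1, cover2 from where it was at the start of the episode below 0.01 m) or (distance between cover1_mouth and wand_seat below 0.0025 m and angle between the z axis of cover1 and the z axis of wand, either way round below 0.12 rad and z of wand_tip in the frame of tray above 0.1 m and contact force between cover1 and tray below 0.1 N and distance of each of cover0, cover2 from where it was at the start of the episode below 0.01 m) or (distance between cover2_mouth and wand_seat below 0.0025 m and angle between the z axis of cover2 and the z axis of wand, either way round below 0.12 rad and z of wand_tip in the frame of tray above 0.1 m and contact force between cover2 and tray below 0.1 N and distance of each of cover0, cover1 from where it was at the start of the episode below 0.01 m)) and angle between wand's own z axis and vertical below 0.2 rad and contact force between the fingers and wand above 2 N and linear speed of wand below 0.02 m/s and contact force between wand and tray below 0.1 N and contact force between wand and stand below 0.1 N and distance of each of kidney_dish, used_cover, pen, plaster_box, needle_box, vial_a, vial_b, oximeter, tape_roll from where it was at the start of the episode below 0.03 m); the arm keeps its last pose, push and grip.
It fails at once if the gripper touches a probe cover (contact force between the fingers and cover0 above 0.5 N or contact force between the fingers and cover1 above 0.5 N or contact force between the fingers and cover2 above 0.5 N or contact force between the fingers and used_cover above 0.5 N).
It fails at once if the wand is tipped over or dropped (angle between wand's own z axis and vertical above 0.6 rad).
It fails at once if the cover is crushed against the tray (contact force between any of cover0, cover1, cover2 and tray above 70 N).
It fails at once if a bystander is shoved (distance of any of kidney_dish, used_cover, pen, plaster_box, needle_box, vial_a, vial_b, oximeter, tape_roll from where it was at the start of the episode above 0.05 m).
It also fails if it takes over 51 s, if anything falls off the work surface, if the arm or the gripper's body presses on something with over 40 N, if the wrist force passes 120 N, or if a joint passes its speed limit or range.

### The arm

A 6-joint arm with a two-finger parallel gripper is mounted at the origin on a cart in front of the work surface, level with it; the furniture and walls round the work are solid. World frame = base frame: x ahead of the robot, y to its left, z up, the work surface at z = 0. Lengths are in m, angles in rad, forces in N, time in s.
With the tool pointing down it reaches from about 0.275 to 0.875 m from the base axis. Payload 12.5 kg.
Tool frame: the origin (TCP) lies between the finger pads; the fingertips stand 14 mm ahead of it and the grasp point (between the pads) lies 5 mm behind it; z points along the fingers, x is the direction in which the jaws open and shut, and the axes are right-handed (so a half turn about z gives the same grasp; the last joint's range is limited). The gripper opens to 85 mm and grips with 20 to 120 N. Pads are 22 mm wide; open, the fingers measure 114 mm over their backs; the gripper's body (76 mm by 85 mm) begins 54 mm behind the grasp point. The pads swing forward as they close: fully open they stand 13 mm farther back than shut.
Start: joints at [1.115, 0.351, 1.652, -0, 1.139, -0.085], TCP at [0.199, 0.513, 0.245] pointing down, gripper open.
Joint ranges: [-2.75, 2.75], [-0.79, 2.1], [0.01, 2.65], [-1.57, 4.71], [0.07, 3.14], [-2.87, 2.87]. Speed limits (rad/s): [2.22, 2.22, 2.79, 3.14, 3.14, 3.14].

### API

Orientations are given as a rotation vector (axis times angle).
In Python, from plant import robot gives the robot as it stands.
- The arm moves only by the tool drive_tool, never from a script. Its argument "motion" is a list of rows, each a list of 4 numbers: the shift along the tool's x, y, z in m, then the turn about the tool's z in degrees. In form: [[tx, ty, tz, roll], ...]. A call has 1 to 10 rows; each row is the pose to reach, as a shift and turn from the pose commanded when the call began, along the tool's axes at that moment; what a row does not reach only later rows make up. A row lasts 1/10 s, in which the tool goes at most 50 mm and 8.59 degrees, less where a joint would pass 70% of its speed; a pose out of reach is approached as far as the arm can. A call with a gripper value outside its range is refused whole. "claw" is the closure in counts, from 0 (fully open) to 255 (shut), set as the call begins (left out, the last holds). The fingers move at their own pace and stop on an object; "squeeze" is the grip in N (left out, the last holds). Time passes only in rows, so rows that repeat a pose let the fingers close. It gives the time, the measured TCP pose, the force and the opening at its end, in the units of the state.
- robot.state(): the state, without advancing time (a new reading comes with each control period).
- robot.read_camera(name): name is "side" or "top" or "wrist"; returns the picture (420x560x3 uint8, blue, green, red); there is no depth.
- robot.camera_model(name): a dict with "K" (3x3 intrinsics, pixels), "extrinsics" (4x4, takes a point from world to camera coordinates). Camera axes: x right, y down, z forward; pixel columns grow to the right and rows downward; lengths in m; the calibration is good to about 2 mm. The wrist camera is an equidistant fisheye: a pixel r from the principal point sees the ray r / f radians off the axis. A picture is of the moment at which its call begins: read the wrist's pose just before it. camera_model takes no time and is no camera call; for the wrist camera it gives the pose at the moment of the call.
- robot.finish_job(): hands the job in, once; it reports no verdict.
The state is a dict: "t": time; "joints": joint angles; "qvel": joint speeds; "effort": joint torques, N m; "tool_pos": TCP position; "eef_rot": TCP orientation; "ft_force": force on the tool from outside, world axes, zero at the start; "torque": the same for the moment, N m; "grip_width": opening from 0.0 (shut) to 1.0 (fully open).
Only numpy, scipy, OpenCV 4.12 (cv2) and the standard library are available. Lean on these libraries where they do the work, as an engineer would, in place of code of your own. Each camera call takes 0.05 s, during which the arm holds its last target. There are 200 camera calls.

## Working session

There is one attempt and no reset: what is moved stays moved. The work goes in short steps, Python scripts to look and compute and a tool call to move; the robot and the scene stay as the last step left them, time stands still between calls to the robot, and variables do not carry over. Pictures are saved under pics/ and viewed, about 8 in all and at most 12, crops included, and the job is handed in when it is done.

Besides the shell and the picture viewer there is one more tool, called after ">>>" by a JSON object that holds its "api" and its "payload", one argument or row to a line. drive_tool: Moves the arm, as the interface text tells. Its arguments: {"type":"object","properties":{"motion":{"type":"array","items":{"type":"array","items":{"type":"number"}}},"claw":{"type":"number"},"squeeze":{"type":"number"}},"required":["motion"]}

```bash
mkdir -p pics; cat > h.py <<'E'
import numpy as np, cv2
from plant import robot
from scipy.spatial.transform import Rotation as R
def ray(name,u,v,m=None):
    m=m or robot.camera_model(name);K=np.array(m["K"]);E=np.array(m["extrinsics"])
    x=(u-K[0,2])/K[0,0];y=(v-K[1,2])/K[1,1]
    if name=="wrist":
        r=np.hypot(x,y);d=np.array([np.sin(r)*x/max(r,1e-9),np.sin(r)*y/max(r,1e-9),np.cos(r)])
    else: d=np.array([x,y,1.])
    Rm=E[:3,:3];return -Rm.T@E[:3,3],Rm.T@d
def onplane(name,u,v,z,m=None):
    o,d=ray(name,u,v,m);return o+d*(z-o[2])/d[2]
def proj(name,p,m=None):
    m=m or robot.camera_model(name);K=np.array(m["K"]);E=np.array(m["extrinsics"])
    c=E[:3,:3]@np.array(p)+E[:3,3]
    if name=="wrist":
        n=np.hypot(c[0],c[1]);t=np.arctan2(n,c[2]);c=np.array([c[0]/n*t,c[1]/n*t,1])
    return K[0,0]*c[0]/c[2]+K[0,2],K[1,1]*c[1]/c[2]+K[1,2]
E
python3 - <<'E'
from h import *
for n in("top","side","wrist"):
    cv2.imwrite(f"pics/{n}0.png",robot.read_camera(n)); m=robot.camera_model(n);print(n,np.round(m["K"],1).tolist(),np.round(m["extrinsics"],3).tolist())
s=robot.state();print(s)
E
```

```text
top [[419.7, 0.0, 283.3], [0.0, 419.7, 212.7], [0.0, 0.0, 1.0]] [[-0.011, -1.0, -0.004, -0.027], [-0.989, 0.012, -0.149, 0.528], [0.149, 0.003, -0.989, 1.488], [0.0, 0.0, 0.0, 1.0]]
side [[445.0, 0.0, 275.9], [0.0, 445.0, 213.1], [0.0, 0.0, 1.0]] [[0.82, -0.572, 0.021, -0.466], [-0.231, -0.364, -0.902, 0.205], [0.524, 0.735, -0.43, 1.182], [0.0, 0.0, 0.0, 1.0]]
wrist [[325.2, 0.0, 282.7], [0.0, 325.2, 209.5], [0.0, 0.0, 1.0]] [[0.362, 0.932, -0.002, -0.55], [0.898, -0.348, 0.268, -0.034], [0.249, -0.098, -0.963, 0.379], [0.0, 0.0, 0.0, 1.0]]
{'t': 0.15, 'joints': array([ 1.11541156e+00,  3.51116307e-01,  1.65226862e+00, -1.04280664e-05,
        1.13909500e+00, -8.45854138e-02]), 'qvel': array([ 0.00050784, -0.00021024, -0.00233405, -0.00081363, -0.00122735,
        0.00018535]), 'effort': array([ 5.19983150e-04, -5.06242955e+01, -2.91502011e+01, -1.83619494e-05,
        3.30127019e-03,  5.47205127e-05]), 'tool_pos': array([0.19916387, 0.51241708, 0.2448832 ]), 'eef_rot': array([ 2.59249917e+00,  1.77362667e+00, -1.20517062e-03]), 'ft_force': array([-0.50165035, -0.53612532,  0.43603952]), 'torque': array([0.00479757, 0.00202769, 0.02561035]), 'grip_width': 0.9976596134541382}
```

View pics/top0.png

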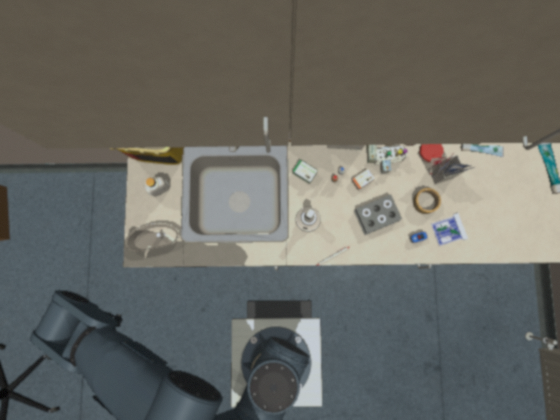

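View pics/side0.png

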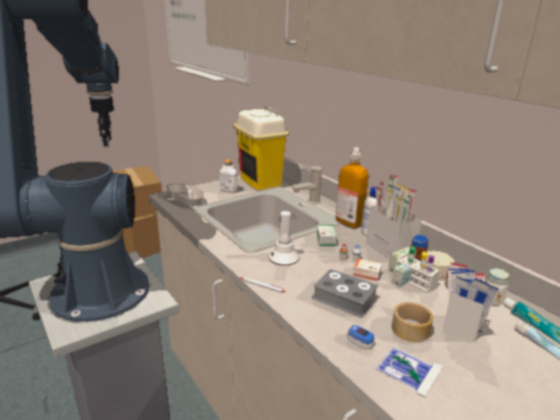

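The top view shows the stand at about (308,218) and the tray at about (378,213), turned somewhat. The side view shows the wand upright at (285,235) and the tray at (345,291). I'll enlarge both.

```bash
python3 - <<'E'
from h import *
a=cv2.imread("pics/top0.png")[180:260,280:410];b=cv2.imread("pics/side0.png")[200:320,255:385]
a=cv2.resize(a,None,fx=6,fy=6,interpolation=cv2.INTER_CUBIC)[:480,:780]
b=cv2.resize(b,None,fx=5,fy=5,interpolation=cv2.INTER_CUBIC)
cv2.imwrite("pics/topc.png",a);cv2.imwrite("pics/sidec.png",b)
for u,v,z in((308,219,.05),(307,204,.153),(378,213,.044)): print(u,v,onplane("top",u,v,z))
for u,v,z in((285,213,.153),(285,258,.0),(345,285,.044)): print(u,v,onplane("side",u,v,z))
E
```

```text
308 219 [ 0.50252813 -0.12192503  0.05      ]
307 204 [ 0.53979958 -0.11374324  0.153     ]
378 213 [ 0.52226235 -0.37630025  0.044     ]
285 213 [ 0.50274151 -0.13432024  0.153     ]
285 258 [ 0.50867425 -0.13380487  0.        ]
345 285 [ 0.51658673 -0.38481108  0.044     ]
```

View pics/topc.png

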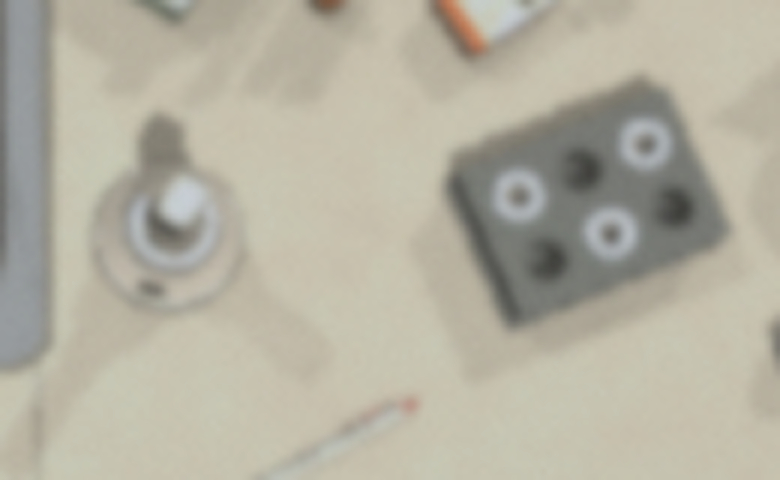

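View pics/sidec.png

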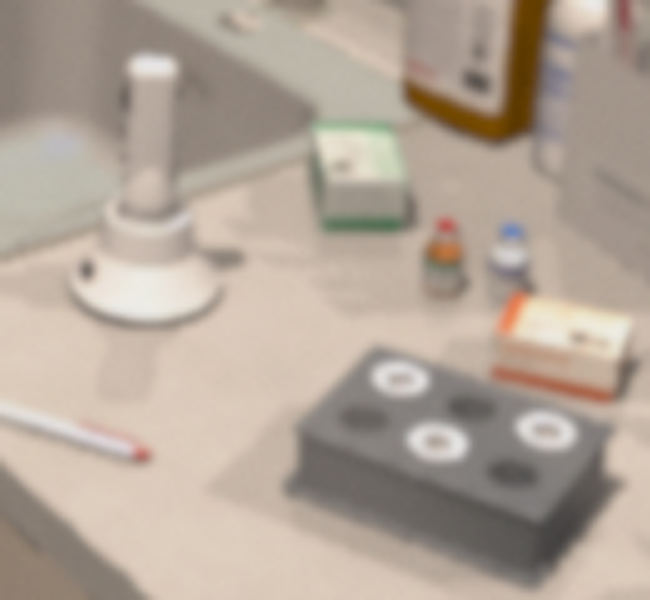

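```bash
python3 - <<'E'
from h import *
P=lambda n,u,v,z:print(n,u,v,z,np.round(onplane(n,u,v,z),4))
P("top",310.5,213.3,.153);P("top",308.8,217.7,.054);P("top",366.3,212.3,.044);P("top",387.5,203.8,.044);P("top",381.8,218.8,.044)
P("side",285.4,213,.153)
for x,y in((400,378),(437,441),(546,430)):P("side",255+x/5,200+y/5,.044)
s=robot.state();T=R.from_rotvec(s["eef_rot"]).as_matrix();print(T.round(3))
print(T.T@(np.array([.40,-.125,.30])-s["tool_pos"]))
E
```

```text
top 310.5 213.3 0.153 [ 0.5079 -0.1249  0.153 ]
top 308.8 217.7 0.054 [ 0.5067 -0.1247  0.054 ]
top 366.3 212.3 0.044 [ 0.5253 -0.334   0.044 ]
top 387.5 203.8 0.044 [ 0.5557 -0.4123  0.044 ]
top 381.8 218.8 0.044 [ 0.5009 -0.3891  0.044 ]
side 285.4 213 0.153 [ 0.5037 -0.1349  0.153 ]
side 335.0 275.6 0.044 [ 0.5242 -0.3377  0.044 ]
side 342.4 288.2 0.044 [ 0.5012 -0.3917  0.044 ]
side 364.2 286.0 0.044 [ 0.5552 -0.4155  0.044 ]
[[ 0.362  0.932 -0.   ]
 [ 0.932 -0.362 -0.001]
 [-0.001 -0.    -1.   ]]
[-0.52137225  0.41815584 -0.05468286]
```

>>> {"api": "drive_tool", "payload": {
  "motion": [
    [-0.037,0.03,-0.005,0],
    [-0.075,0.06,-0.01,0],
    [-0.112,0.09,-0.015,0],
    [-0.149,0.12,-0.02,0],
    [-0.186,0.15,-0.025,0],
    [-0.224,0.18,-0.03,0],
    [-0.261,0.21,-0.035,0],
    [-0.298,0.24,-0.04,0],
    [-0.335,0.27,-0.045,0],
    [-0.373,0.3,-0.05,0]
  ]
}}

```text
t: 1.15
tool_pos: [0.3437, 0.0544, 0.2957]
eef_rot: [2.592, 1.774, 0.001]
ft_force: [0.8, 0.4, 0.0]
grip_width: 1.004
```

>>> {"api": "drive_tool", "payload": {
  "motion": [
    [-0.037,0.03,0,0],
    [-0.075,0.06,0,0],
    [-0.112,0.09,0,0],
    [-0.149,0.118,0,0],
    [-0.149,0.118,0,0],
    [-0.149,0.118,0,0]
  ]
}}

```text
t: 1.75
tool_pos: [0.3994, -0.1259, 0.2949]
eef_rot: [-2.594, -1.771, 0.001]
ft_force: [0.4, 1.2, 0.4]
grip_width: 0.999
```

```bash
python3 - <<'E'
from h import *
s=robot.state();m=robot.camera_model("wrist");im=robot.read_camera("wrist");cv2.imwrite("pics/w1.png",im)
print(s["tool_pos"],s["eef_rot"],s["joints"].round(2))
print([np.round(proj("wrist",p,m),1) for p in((.507,-.126,.153),(.507,-.126,.054),(.5253,-.336,.044))])
E
```

```text
[ 0.39941247 -0.1258522   0.29486079] [-2.59379419e+00 -1.77054265e+00  8.61214861e-04] [-0.42  0.05  1.9   0.    1.19 -1.61]
[array([322.2, 302.5]), array([313.5, 260.8]), array([178.3, 314.5])]
```

View pics/w1.png

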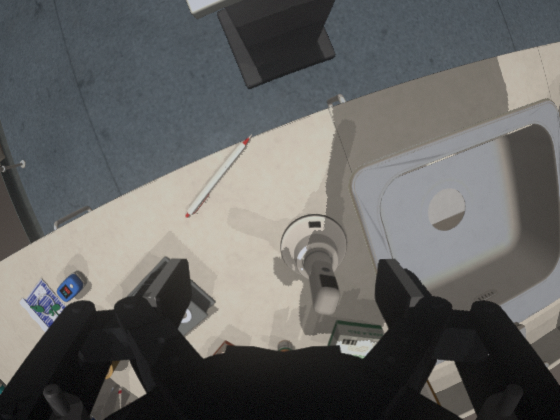

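The wrist view shows the wand top at about (327,302), within 5 px of the prediction, and the dark display on the upper-right of the handle at about (328,282). I need the handle's yaw, so I'll enlarge it.

```bash
python3 - <<'E'
from h import *
a=cv2.imread("pics/w1.png")[205:325,265:365]
cv2.imwrite("pics/w1c.png",cv2.resize(a,None,fx=5,fy=5,interpolation=cv2.INTER_CUBIC))
E
```

```text
(no output)
```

View pics/w1c.png

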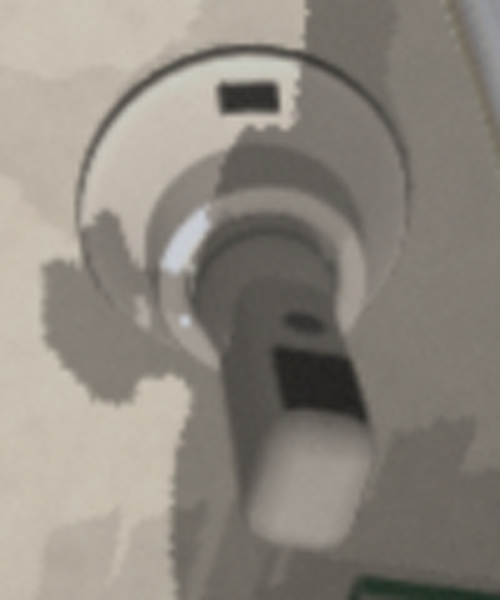

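```bash
python3 - <<'E'
from h import *
m=robot.camera_model("wrist")
g=lambda x,y,z:onplane("wrist",265+x/5-.4,205+y/5-.4,z,m)
c=g(312,480,.153);print("top",c)
print("rim",g(263,280,.054),"foot",g(243,205,.003))
for a,b,z in(((278,350),(348,356),.12),((290,408),(366,418),.14),((285,412),(368,425),.15),((250,530),(345,548),.153)):
    p,q=g(*a,z),g(*b,z);d=q-p;print("edge",d[:2],np.hypot(*d[:2]),np.degrees(np.arctan2(d[1],d[0])))
p,q=g(265,470,.15),g(360,490,.15)
for a in((285,412),(368,425),(250,530),(345,548)):print(g(*a,.153))
l=g(248,97,.02);print("logo",l,np.degrees(np.arctan2(*(l-c)[[1,0]])))
T=R.from_rotvec(robot.state()["eef_rot"]).as_matrix();print("toolx deg",np.degrees(np.arctan2(T[1,0],T[0,0])))
E
```

```text
top [ 0.50678784 -0.12000413  0.153     ]
rim [ 0.50857353 -0.12066041  0.054     ] foot [ 0.50852583 -0.12125016  0.003     ]
edge [0.00703598 0.01332442] 0.015068020497524922 62.1636623973438
edge [0.00816878 0.01351303] 0.01579021946432567 58.84655208436816
edge [0.00907232 0.0141122 ] 0.016776801362611986 57.264210575702826
edge [0.01162281 0.01619315] 0.019932581471257944 54.330705897645835
[ 0.49017686 -0.12007817  0.153     ]
[ 0.49914979 -0.10612058  0.153     ]
[ 0.51323066 -0.13499147  0.153     ]
[ 0.52485346 -0.11879832  0.153     ]
logo [ 0.47329339 -0.1089459   0.02      ] 161.7293015594421
toolx deg 68.72263388071157
```

```bash
python3 - <<'E'
from h import *
s=robot.state();T=R.from_rotvec(s["eef_rot"]).as_matrix()
print(T.T@(np.array([.5075,-.121,.21])-s["tool_pos"]))
E
```

```text
[0.04296567 0.09940165 0.08490236]
```

>>> {"api": "drive_tool", "payload": {
  "motion": [
    [0.015,0.033,0.02,4],
    [0.03,0.066,0.04,8],
    [0.043,0.099,0.06,10.7],
    [0.043,0.099,0.085,10.7],
    [0.043,0.099,0.085,10.7],
    [0.043,0.099,0.085,10.7]
  ]
}}

```text
t: 2.4
tool_pos: [0.5072, -0.1201, 0.2109]
eef_rot: [-2.745, -1.526, 0.001]
ft_force: [0.1, 0.2, -0.0]
grip_width: 1.004
```

```bash
python3 - <<'E'
from h import *
s=robot.state();m=robot.camera_model("wrist");im=robot.read_camera("wrist")
cv2.imwrite("pics/w2.png",im);cv2.imwrite("pics/w2c.png",cv2.resize(im[180:420,130:450],None,fx=2.5,fy=2.5,interpolation=cv2.INTER_CUBIC)[:600])
T=R.from_rotvec(s["eef_rot"]).as_matrix();print(s["tool_pos"],np.degrees(np.arctan2(T[1,0],T[0,0])))
print([np.round(proj("wrist",p,m),1) for p in((.5075,-.121,.153),(.5075,-.121,.054),s["tool_pos"])])
E
```

```text
[ 0.50717227 -0.12011337  0.21087826] 58.144434575098785
[array([281. , 237.3]), array([281.7, 199. ]), array([281.6, 280.8])]
```

View pics/w2c.png

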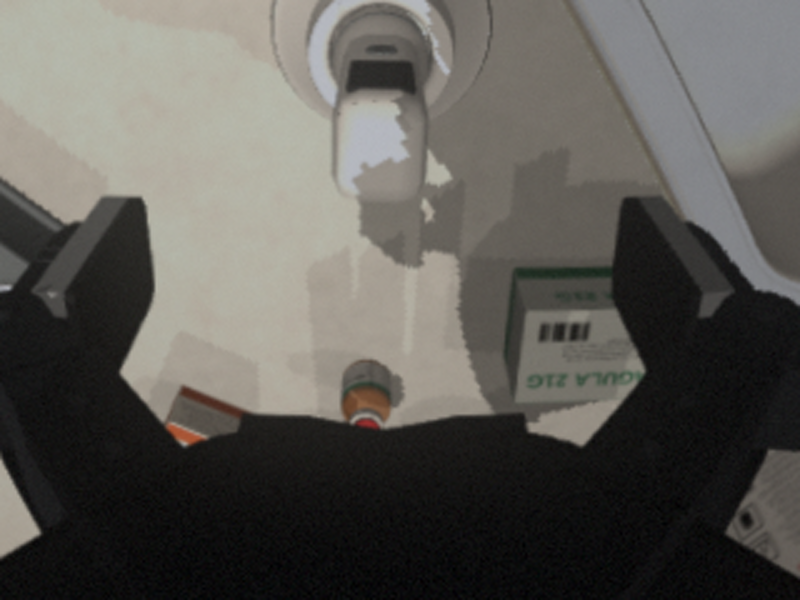

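Wand centred between the fingers and aligned; its top at (282,238) matches the prediction of (281,237). Descending and gripping.

>>> {"api": "drive_tool", "payload": {
  "motion": [
    [0,0,0.03,0],
    [0,0,0.06,0],
    [0,0,0.085,0],
    [0,0,0.103,0],
    [0,0,0.103,0],
    [0,0,0.103,0]
  ]
}}

```text
t: 3.05
tool_pos: [0.5081, -0.1213, 0.1089]
eef_rot: [2.746, 1.524, 0.002]
ft_force: [-0.0, 0.1, -0.0]
grip_width: 0.998
```

>>> {"api": "drive_tool", "payload": {
  "motion": [
    [0,0,0,0],
    [0,0,0,0],
    [0,0,0,0],
    [0,0,0,0],
    [0,0,0,0],
    [0,0,0,0],
    [0,0,0,0],
    [0,0,0,0],
    [0,0,0,0],
    [0,0,0,0]
  ],
  "claw": 255,
  "squeeze": 80
}}

```text
t: 4.05
tool_pos: [0.5077, -0.1212, 0.1077]
eef_rot: [2.747, 1.524, 0.0]
ft_force: [-0.9, -0.8, 6.1]
grip_width: 0.275
```

>>> {"api": "drive_tool", "payload": {
  "motion": [
    [0,0,-0.01,0],
    [0,0,-0.025,0],
    [0,0,-0.04,0],
    [0,0,-0.055,0],
    [0,0,-0.07,0],
    [0,0,-0.085,0],
    [0,0,-0.1,0],
    [0,0,-0.11,0],
    [0,0,-0.11,0],
    [0,0,-0.11,0]
  ]
}}

```text
t: 5.05
tool_pos: [0.5073, -0.1211, 0.217]
eef_rot: [-2.747, -1.524, 0.0]
ft_force: [-0.0, 0.0, -1.2]
grip_width: 0.269
```

```bash
python3 - <<'E'
from h import *
s=robot.state();T=R.from_rotvec(s["eef_rot"]).as_matrix();print(s["tool_pos"],s["ft_force"],s["grip_width"],T.round(3))
im=robot.read_camera("side");cv2.imwrite("pics/s2.png",im)
print([np.round(proj("side",s["tool_pos"]+[0,0,d]),1) for d in (-.1,.045)])
print(T.T@(np.array([.525,-.336,s["tool_pos"][2]])-s["tool_pos"]))
E
```

```text
[ 0.5073456  -0.12110229  0.2170028 ] [-0.0252542   0.0060234  -1.22102098] 0.2685974018874306 [[ 0.529  0.849 -0.   ]
 [ 0.849 -0.529  0.   ]
 [-0.    -0.    -1.   ]]
[array([283.3, 222.1]), array([284.7, 175.8])]
[-1.73005899e-01  1.28692124e-01 -2.63299722e-05]
```

>>> {"api": "drive_tool", "payload": {
  "motion": [
    [-0.02,0.015,0,0],
    [-0.045,0.033,0,0],
    [-0.07,0.052,0,0],
    [-0.095,0.07,0,0],
    [-0.12,0.089,0,0],
    [-0.145,0.108,0,0],
    [-0.165,0.122,0,0],
    [-0.173,0.129,0,0],
    [-0.173,0.129,0,0],
    [-0.173,0.129,0,0]
  ]
}}

```text
t: 6.1
tool_pos: [0.5254, -0.3352, 0.2168]
eef_rot: [-2.746, -1.524, 0.0]
ft_force: [0.9, -0.6, -1.4]
grip_width: 0.27
```

```bash
python3 - <<'E'
from h import *
s=robot.state();m=robot.camera_model("wrist");im=robot.read_camera("wrist");sd=robot.read_camera("side")
cv2.imwrite("pics/w3.png",im);cv2.imwrite("pics/s3.png",sd)
a=cv2.resize(im[90:330,180:400],None,fx=2.5,fy=2.5,interpolation=cv2.INTER_CUBIC)
b=cv2.resize(sd[200:340,295:350],None,fx=600/140,fy=600/140,interpolation=cv2.INTER_CUBIC)
cv2.imwrite("pics/w3c.png",np.hstack([a,b])[:, :800]);print(a.shape,b.shape)
t=s["tool_pos"];print(t,s["eef_rot"])
for d in(-.1,-.066,.045):print(d,np.round(proj("wrist",t+[0,0,d],m),1),np.round(proj("side",t+[0,0,d]),1))
print([np.round(proj("wrist",p,m),1) for p in((.525,-.336,.044),(.501,-.390,.044),(.5555,-.414,.044))])
E
```

```text
(600, 550, 3) (600, 236, 3)
[ 0.52538387 -0.3352097   0.21678984] [-2.74568450e+00 -1.52418101e+00  4.45293811e-04]
-0.1 [282.1 216.4] [336.9 251.5]
-0.066 [282.  231.8] [337.9 240.1]
0.045 [281.2 344.8] [341.5 200.7]
[array([281.4, 194.5]), array([221. , 202.9]), array([232.4, 258.8])]
```

View pics/w3c.png

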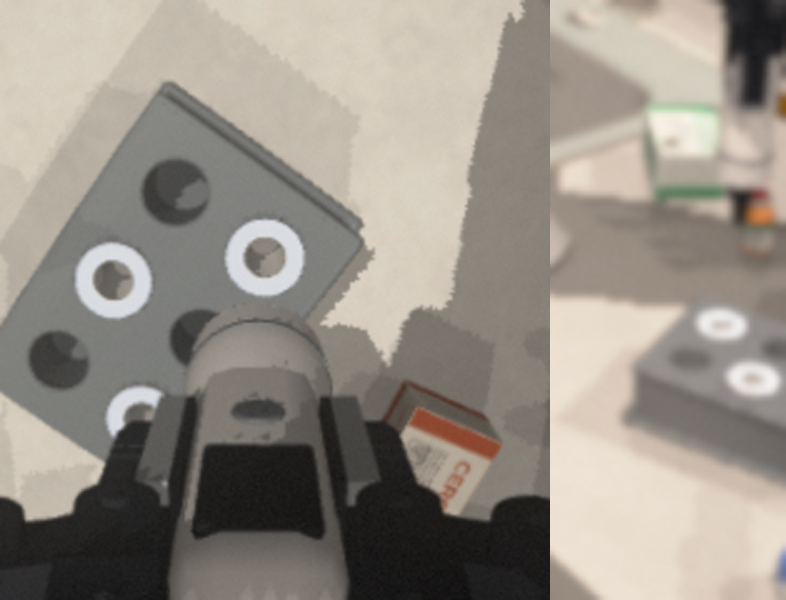

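```bash
cat > meas.py <<'E'
from h import *
s=robot.state();m=robot.camera_model("wrist");im=robot.read_camera("wrist")
T=R.from_rotvec(s["eef_rot"]).as_matrix();t=s["tool_pos"]
hsv=cv2.cvtColor(im,cv2.COLOR_BGR2HSV).astype(int)
mask=((hsv[...,1]<32)&(hsv[...,2]>165)).astype(np.uint8)
for c in cv2.findContours(mask,cv2.RETR_EXTERNAL,cv2.CHAIN_APPROX_NONE)[0]:
    if 250<cv2.contourArea(c)<3000:
        P=np.array([onplane("wrist",u,v,.044,m) for u,v in c[:,0]])
        Q=((P-t)@T)[:,:2]
        (x,y),r=cv2.minEnclosingCircle(Q.astype(np.float32)); e=cv2.fitEllipse(Q.astype(np.float32)*1000)
        print("px",c[:,0].mean(0).round(1),"tool xy mm",np.round(e[0],1),"axes",np.round(e[1],1))
# head arc: predicted for x offsets
for z in(.034,.058):
  for y in(-.017,): print("shoulder front",z,np.round(proj("wrist",t+T@np.array([0,y,.1-z]),m),1))
g=cv2.cvtColor(im,cv2.COLOR_BGR2GRAY);print("col284",g[200:232,284].tolist())
E
python3 meas.py
```

```text
px [544.  353.1] tool xy mm [438.  262.4] axes [58.3 70.1]
px [224.7 201.6] tool xy mm [-55.9   7.4] axes [29.2 29.5]
px [285.1 192.5] tool xy mm [ 2.7 -1.5] axes [29.1 29.3]
px [501.  160.8] tool xy mm [241.9 -38.9] axes [62.9 82.5]
px [458.   73.7] tool xy mm [ 178. -127.] axes [50.3 51.2]
px [428.3   4.1] tool xy mm [ 159.9 -198.4] axes [14.1 81.3]
shoulder front 0.034 [282.  205.8]
shoulder front 0.058 [281.9 217.1]
col284 [151, 210, 219, 220, 219, 220, 219, 212, 150, 128, 126, 125, 125, 125, 126, 127, 124, 108, 90, 128, 130, 131, 135, 138, 140, 141, 144, 143, 144, 145, 146, 146]
```

>>> {"api": "drive_tool", "payload": {
  "motion": [
    [0.0015,-0.002,0.01,0],
    [0.0015,-0.002,0.025,0],
    [0.0015,-0.002,0.04,0],
    [0.0015,-0.002,0.055,0],
    [0.0015,-0.002,0.062,0],
    [0.0015,-0.002,0.062,0],
    [0.0015,-0.002,0.062,0]
  ]
}}

```text
t: 6.95
tool_pos: [0.5247, -0.3341, 0.1554]
eef_rot: [2.747, 1.524, 0.0]
ft_force: [-0.3, -0.4, -1.3]
grip_width: 0.269
```

```bash
python3 meas.py; python3 - <<'E'
from h import *
s=robot.state();t=s["tool_pos"];print(t,s["ft_force"])
im=robot.read_camera("wrist");sd=robot.read_camera("side")
print("tip side",proj("side",t-[0,0,.1]),"mouth",[proj("side",t+[0,0,.044-t[2]])])
a=cv2.resize(im[130:330,200:370],None,fx=3,fy=3,interpolation=cv2.INTER_CUBIC)
b=cv2.resize(sd[230:300,310:350],None,fx=600/70,fy=600/70,interpolation=cv2.INTER_CUBIC)[:,:290]
cv2.imwrite("pics/w4c.png",np.hstack([a,b]))
E
```

```text
px [210.9 222.2] tool xy mm [-56.3   8.7] axes [29.2 29.5]
px [286.1 204.3] tool xy mm [ 2.7 -3.7] axes [21.6 27.5]
px [459.4   7.3] tool xy mm [ 157.7 -175.8] axes [17.5 83.6]
shoulder front 0.034 [282.  205.8]
shoulder front 0.058 [281.9 217.1]
col284 [213, 175, 136, 130, 132, 131, 129, 119, 102, 105, 108, 124, 124, 124, 123, 125, 122, 105, 90, 126, 129, 130, 133, 137, 139, 141, 143, 143, 142, 145, 145, 144]
[ 0.52485144 -0.33413534  0.15579323] [ 0.82360491  0.7455262  -1.46696149]
tip side (np.float64(334.6325066768445), np.float64(271.1798088796898)) mouth [(np.float64(334.29186803700776), np.float64(274.9042204760914))]
```

View pics/w4c.png

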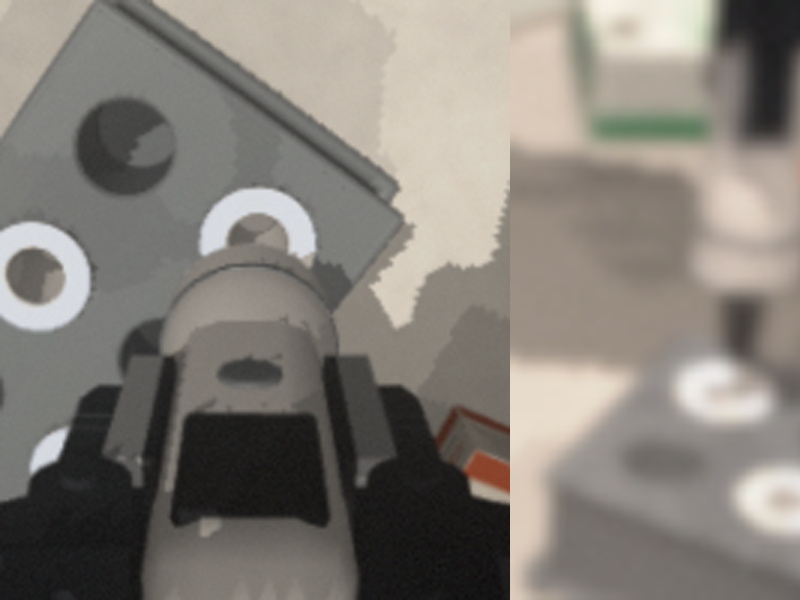

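```bash
python3 - <<'E'
from h import *
s=robot.state();t=s["tool_pos"];T=R.from_rotvec(s["eef_rot"]).as_matrix();m=robot.camera_model("wrist")
im=cv2.imread("pics/w4c.png")  # fit circle to upper outer flange edge from fresh frame
im=robot.read_camera("wrist");hsv=cv2.cvtColor(im,cv2.COLOR_BGR2HSV).astype(int)
mask=((hsv[...,1]<32)&(hsv[...,2]>165)).astype(np.uint8)
from scipy.optimize import least_squares
for c in cv2.findContours(mask,cv2.RETR_EXTERNAL,cv2.CHAIN_APPROX_NONE)[0]:
    if 150<cv2.contourArea(c)<3000 and 260<c[:,0,0].mean()<310:
        Q=np.array([(onplane("wrist",u,v,.044,m)-t)@T for u,v in c[:,0]])[:,:2]*1000
        f=least_squares(lambda p:np.hypot(*(Q-p).T)-14.7,[2,0],loss="soft_l1",f_scale=.3);print(f.x,np.abs(f.fun).mean(),len(Q))
print("axis px at .044",proj("wrist",t+T@np.array([0,0,t[2]-.044]),m),t)
g=cv2.cvtColor(im,cv2.COLOR_BGR2GRAY)
for v in(235,245,255,262): print(v,g[v,245:322].tolist())
E
```

```text
[ 2.3507407 -0.1751943] 2.462655069706371 112
axis px at .044 (np.float64(282.20383499006863), np.float64(211.76583221579017)) [ 0.52486687 -0.33411865  0.15600182]
235 [123, 122, 123, 120, 119, 117, 115, 111, 109, 111, 108, 116, 127, 134, 139, 141, 145, 147, 146, 146, 149, 150, 151, 150, 154, 153, 153, 152, 154, 152, 153, 152, 151, 152, 151, 151, 150, 149, 149, 148, 146, 147, 145, 143, 143, 142, 140, 138, 137, 134, 119, 132, 137, 136, 133, 130, 130, 126, 123, 122, 119, 116, 112, 105, 103, 111, 126, 131, 133, 134, 134, 133, 131, 132, 131, 131, 132]
245 [51, 49, 52, 47, 52, 53, 58, 67, 96, 120, 132, 136, 139, 143, 137, 134, 121, 115, 118, 122, 122, 122, 122, 122, 122, 121, 121, 122, 120, 121, 122, 121, 121, 121, 121, 121, 120, 119, 122, 120, 121, 120, 120, 117, 119, 119, 116, 118, 117, 115, 114, 110, 107, 104, 102, 101, 99, 95, 94, 89, 102, 104, 104, 105, 103, 102, 98, 88, 128, 132, 132, 133, 131, 131, 132, 133, 133]
255 [88, 89, 90, 91, 91, 91, 89, 78, 53, 38, 35, 34, 31, 47, 72, 96, 115, 122, 122, 121, 123, 123, 121, 122, 121, 122, 119, 95, 79, 74, 71, 68, 66, 63, 64, 64, 64, 62, 64, 65, 63, 56, 61, 64, 66, 64, 67, 68, 71, 103, 116, 115, 110, 109, 107, 102, 99, 98, 97, 92, 91, 81, 54, 37, 31, 31, 35, 35, 54, 65, 68, 67, 66, 68, 68, 67, 70]
262 [91, 90, 90, 89, 89, 86, 67, 41, 33, 34, 32, 34, 52, 75, 98, 115, 122, 122, 122, 120, 122, 122, 121, 122, 122, 120, 114, 117, 123, 122, 123, 124, 123, 121, 123, 122, 120, 118, 120, 121, 120, 120, 120, 119, 120, 119, 119, 121, 120, 118, 119, 115, 113, 110, 107, 105, 95, 88, 86, 86, 86, 84, 80, 60, 34, 31, 31, 31, 34, 42, 62, 66, 67, 70, 67, 69, 68]
```

>>> {"api": "drive_tool", "payload": {
  "motion": [
    [0.002,-0.0007,0,0],
    [0.002,-0.0007,0.003,0],
    [0.002,-0.0007,0.007,0],
    [0.002,-0.0007,0.011,0],
    [0.002,-0.0007,0.015,0],
    [0.002,-0.0007,0.019,0],
    [0.002,-0.0007,0.019,0]
  ]
}}

```text
t: 7.85
tool_pos: [0.5248, -0.3317, 0.1355]
eef_rot: [-2.746, -1.524, 0.001]
ft_force: [-0.8, 0.6, -0.4]
grip_width: 0.269
```

```bash
python3 - <<'E'
from h import *
s=robot.state();t=s["tool_pos"];print(t,s["ft_force"])
im=robot.read_camera("wrist");sd=robot.read_camera("side")
a=cv2.resize(im[150:300,215:342],None,fx=4,fy=4,interpolation=cv2.INTER_CUBIC)
b=cv2.resize(sd[240:290,318:348],None,fx=12,fy=12,interpolation=cv2.INTER_CUBIC)[:,:290]
cv2.imwrite("pics/w5c.png",np.hstack([a,b]))
E
```

```text
[ 0.52478154 -0.33166241  0.13549978] [-0.8403946   0.63868693 -0.44594814]
```

View pics/w5c.png

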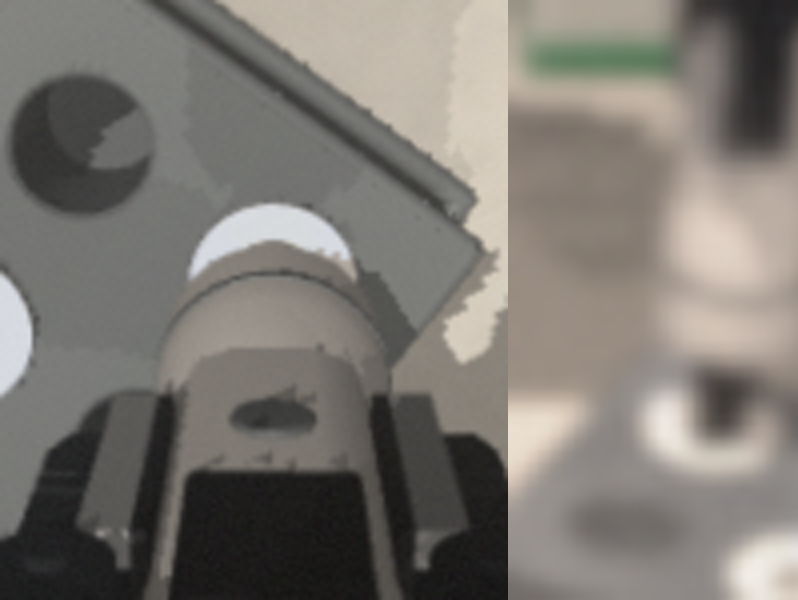

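Probe is inside the mouth in both views, within about 1 mm. Press on.

>>> {"api": "drive_tool", "payload": {
  "motion": [
    [-0.0006,0,0.003,0],
    [-0.0006,0,0.006,0],
    [-0.0006,0,0.009,0],
    [-0.0006,0,0.012,0],
    [-0.0006,0,0.014,0],
    [-0.0006,0,0.016,0],
    [-0.0006,0,0.016,0]
  ]
}}

```text
t: 8.65
tool_pos: [0.5248, -0.3324, 0.1205]
eef_rot: [2.747, 1.524, 0.0]
ft_force: [-0.9, 1.4, 1.7]
grip_width: 0.269
```

>>> {"api": "drive_tool", "payload": {
  "motion": [
    [0,0,0.001,0],
    [0,0,0.002,0],
    [0,0,0.003,0],
    [0,0,0.003,0]
  ]
}}

```text
t: 9.05
tool_pos: [0.5247, -0.3322, 0.1173]
eef_rot: [-2.747, -1.524, -0.0]
ft_force: [-0.3, 1.2, -1.7]
grip_width: 0.275
```

>>> {"api": "drive_tool", "payload": {
  "motion": [
    [0,0,0.0007,0],
    [0,0,0.0015,0],
    [0,0,0.0015,0]
  ]
}}

```text
t: 9.35
tool_pos: [0.5247, -0.3321, 0.1158]
eef_rot: [-2.747, -1.524, 0.0]
ft_force: [-1.7, 2.4, 3.6]
grip_width: 0.272
```

>>> {"api": "drive_tool", "payload": {
  "motion": [
    [0,0,0.0007,0],
    [0,0,0.0015,0],
    [0,0,0.0015,0]
  ]
}}

```text
t: 9.65
tool_pos: [0.5246, -0.332, 0.1146]
eef_rot: [-2.746, -1.524, 0.0]
ft_force: [-3.7, 5.9, 7.6]
grip_width: 0.269
```

>>> {"api": "drive_tool", "payload": {
  "motion": [
    [0,0,0.0007,0],
    [0,0,0.0015,0],
    [0,0,0.0015,0]
  ]
}}

```text
t: 9.95
tool_pos: [0.5244, -0.332, 0.1123]
eef_rot: [-2.746, -1.524, 0.001]
ft_force: [-0.6, 3.1, -3.6]
grip_width: 0.269
```

Resistance rose to about 9 N and then dropped: it has clicked. Following down to home.

>>> {"api": "drive_tool", "payload": {
  "motion": [
    [0,0,0.001,0],
    [0,0,0.002,0],
    [0,0,0.002,0]
  ]
}}

```text
t: 10.25
tool_pos: [0.5245, -0.3321, 0.1104]
eef_rot: [-2.746, -1.524, 0.001]
ft_force: [-1.4, 3.7, -1.5]
grip_width: 0.274
```

>>> {"api": "drive_tool", "payload": {
  "motion": [
    [0,0,0.0007,0],
    [0,0,0.0015,0],
    [0,0,0.0015,0]
  ]
}}

```text
t: 10.55
tool_pos: [0.5246, -0.3321, 0.1093]
eef_rot: [-2.746, -1.524, 0.0]
ft_force: [-2.2, 5.2, 1.7]
grip_width: 0.273
```

>>> {"api": "drive_tool", "payload": {
  "motion": [
    [0,0,0.0005,0],
    [0,0,0.001,0],
    [0,0,0.001,0]
  ]
}}

```text
t: 10.85
tool_pos: [0.5247, -0.3321, 0.1088]
eef_rot: [-2.747, -1.524, -0.0]
ft_force: [-5.2, 6.1, 6.0]
grip_width: 0.27
```

>>> {"api": "drive_tool", "payload": {
  "motion": [
    [0,0,0.0005,0],
    [0,0,0.001,0],
    [0,0,0.001,0]
  ]
}}

```text
t: 11.15
tool_pos: [0.5248, -0.3322, 0.1087]
eef_rot: [-2.747, -1.525, -0.0]
ft_force: [-7.1, 7.4, 16.1]
grip_width: 0.269
```

>>> {"api": "drive_tool", "payload": {
  "motion": [
    [0.0001,-0.0003,0.0004,0],
    [0.0002,-0.0006,0.0008,0],
    [0.0002,-0.0006,0.0008,0]
  ]
}}

```text
t: 11.45
tool_pos: [0.5247, -0.3321, 0.1087]
eef_rot: [2.746, 1.524, 0.001]
ft_force: [-6.9, 7.5, 19.7]
grip_width: 0.272
```

>>> {"api": "drive_tool", "payload": {
  "motion": [
    [0,-0.0005,0.0007,0],
    [0,-0.0005,0.0007,0],
    [0,-0.0005,0.0007,0],
    [0,-0.0005,0.0007,0],
    [0,-0.0005,0.0007,0],
    [0,-0.0005,0.0007,0],
    [0,-0.0005,0.0007,0],
    [0,-0.0005,0.0007,0],
    [0,-0.0005,0.0007,0],
    [0,-0.0005,0.0007,0]
  ]
}}

```text
t: 12.45
tool_pos: [0.5247, -0.332, 0.1086]
eef_rot: [2.745, 1.523, 0.002]
ft_force: [-7.7, 7.8, 24.4]
grip_width: 0.274
```

>>> {"api": "drive_tool", "payload": {
  "motion": [
    [0,0,0,0],
    [0,0,0,0],
    [0,0,0,0],
    [0,0,0,0],
    [0,0,0,0]
  ]
}}

```text
t: 12.95
tool_pos: [0.5247, -0.332, 0.1086]
eef_rot: [2.745, 1.523, 0.002]
ft_force: [-8.0, 7.9, 24.3]
grip_width: 0.271
```

```bash
python3 - <<'E'
from h import *
s=robot.state();print(s["tool_pos"],s["ft_force"],s["torque"])
sd=robot.read_camera("side");im=robot.read_camera("wrist")
a=cv2.resize(im[150:300,215:342],None,fx=4,fy=4,interpolation=cv2.INTER_CUBIC)
b=cv2.resize(sd[240:290,318:348],None,fx=12,fy=12,interpolation=cv2.INTER_CUBIC)[:,:290]
cv2.imwrite("pics/w6c.png",np.hstack([a,b]))
E
```

```text
[ 0.52467814 -0.33202813  0.10861584] [-7.98837548  7.92321729 24.30587435] [1.80780647 1.55422832 0.01195495]
```

View pics/w6c.png

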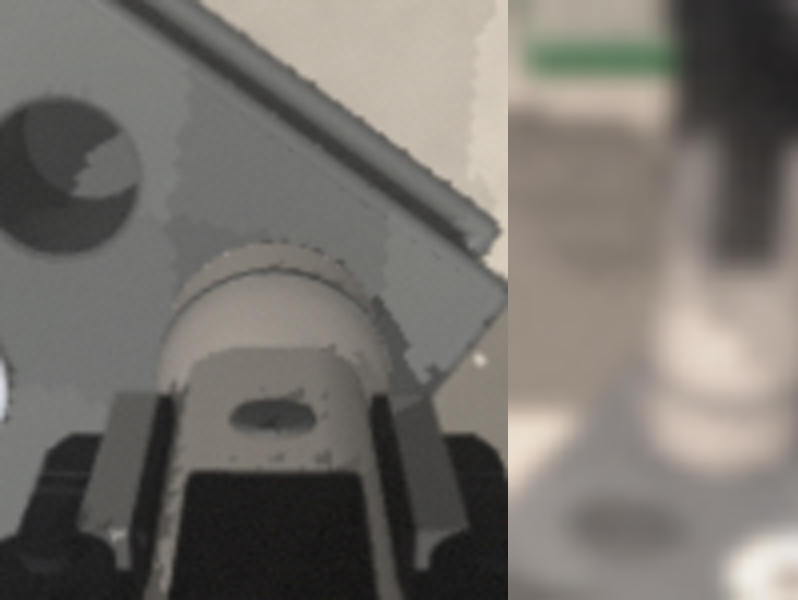

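The head sits flush on the tray with the flange wholly under it, at 25 N for over 1.5 s. Lifting.

>>> {"api": "drive_tool", "payload": {
  "motion": [
    [0,0.0005,-0.003,0],
    [0,0.0005,-0.01,0],
    [0,0.0005,-0.025,0],
    [0,0.0005,-0.04,0],
    [0,0.0005,-0.055,0],
    [0,0.0005,-0.07,0],
    [0,0.0005,-0.085,0],
    [0,0.0005,-0.1,0],
    [0,0.0005,-0.115,0],
    [0,0.0005,-0.13,0]
  ]
}}

```text
t: 14.05
tool_pos: [0.5243, -0.3318, 0.2371]
eef_rot: [2.747, 1.524, 0.0]
ft_force: [-0.5, -0.6, -1.2]
grip_width: 0.274
```

>>> {"api": "drive_tool", "payload": {
  "motion": [
    [0,0,-0.012,0],
    [0,0,-0.02,0],
    [0,0,-0.025,0],
    [0,0,-0.025,0],
    [0,0,-0.025,0],
    [0,0,-0.025,0],
    [0,0,-0.025,0],
    [0,0,-0.025,0]
  ]
}}

```text
t: 14.85
tool_pos: [0.5243, -0.3318, 0.2605]
eef_rot: [-2.747, -1.524, 0.0]
ft_force: [-0.4, -0.6, -1.4]
grip_width: 0.272
```

```bash
python3 - <<'E'
from h import *
s=robot.state();t=s["tool_pos"];print(t,s["eef_rot"],s["ft_force"],s["torque"],s["grip_width"],np.abs(s["qvel"]).max())
sd=robot.read_camera("side");im=robot.read_camera("wrist")
print(proj("side",t-[0,0,.1]),proj("side",t-[0,0,.066]))
a=cv2.resize(im[100:300,200:340],None,fx=3,fy=3,interpolation=cv2.INTER_CUBIC)
b=cv2.resize(sd[190:310,310:372],None,fx=5,fy=5,interpolation=cv2.INTER_CUBIC)
cv2.imwrite("pics/w7c.png",np.hstack([a,b]))
E
```

```text
[ 0.52426411 -0.33179887  0.26047199] [-2.74655079e+00 -1.52420859e+00  3.84115715e-04] [-0.38756938 -0.59614326 -1.44403888] [ 0.07339242  0.0077932  -0.0516937 ] 0.2716510249274835 0.0022194463576822917
(np.float64(337.0047414475457), np.float64(236.3636158624702)) (np.float64(338.07266805046726), np.float64(224.57222428476956))
```

View pics/w7c.png

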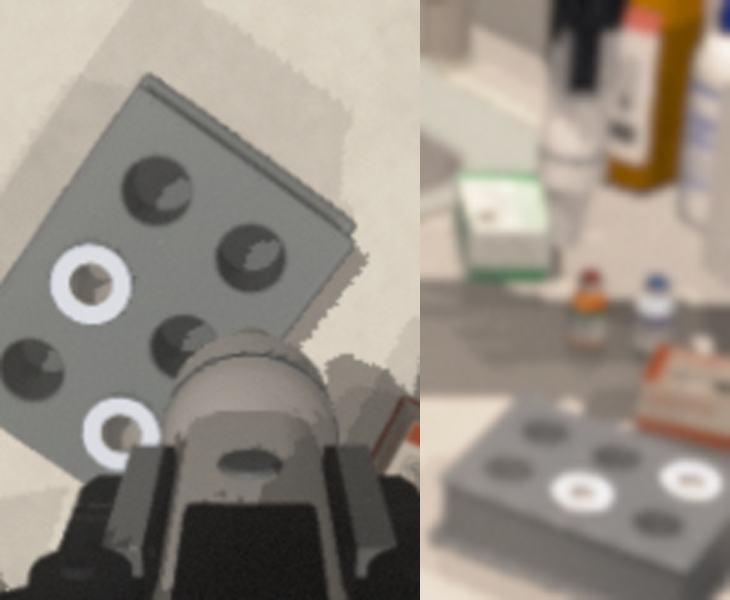

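The well is empty and a white sleeve covers the probe at about (568,225) in the side crop. The other two covers are in place, and the arm and wand are still. Handing in.

```bash
python3 -c "
from plant import robot
print(robot.finish_job())"
```

```text
the job is handed in; nothing more can be done
None
```

I drew the wand from its stand by the handle and pushed the probe into the fresh cover nearest the stand. Then I lifted it and handed the job in at about 15 s; no verdict was reported.

**Pressing:** resistance rose to about 9 N and dropped at the click. I followed down and pressed at about 20–25 N for about 1.5 s. There was also an unexplained sideways force of about 11 N, and a small shift towards it (about 1 mm) did not relieve it. It was gone after the lift.

**Last checks:**
- The well is empty and a white sleeve sits on the probe.
- The gripper opening is unchanged at about 23 mm, and the weight on the wrist is 1.4 N.
- The probe tip is about 0.16 m above the counter by the arm's pose, upright and still.
- The other two fresh covers are in their wells, and nothing else in the last views looked moved. The kidney dish with the used cover, the pen, the oximeter and the tape roll were outside those crops.

**Not measured directly:** that the flange is fully home is inferred from the force curve and from the head lying flush on the tray. The side view was too coarse to measure the gap.

**Camera disagreement:** the side camera placed objects up to about 10 mm from the top and wrist cameras. I aligned mainly by the wrist view.

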